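# Finish the timber crib and hold the loupe over the flagged joint

## Robot

A 6-joint arm with a two-finger parallel gripper is mounted at the origin on a cart in front of the work surface, level with it; the furniture and walls round the work are solid. World frame = base frame: x ahead of the robot, y to its left, z up, the work surface at z = 0. Lengths are in m, angles in rad, forces in N, time in s.
With the tool pointing down it reaches from about 0.25 to 0.775 m from the base axis. Payload 4 kg.
Tool frame: the origin (TCP) lies at the very end of the fingers, on their centre line; the grasp point (between the pads) lies 19 mm behind it; z points along the fingers, y is the line along which they close (so a half turn about z gives the same grasp; the last joint's range is limited). The gripper opens to 94 mm and grips with 3 to 60 N. Pads are 16 mm wide; open, the fingers measure 119 mm over their backs; the gripper's body (75 mm by 177 mm) begins 78 mm behind the grasp point.
Start: joints at [1.105, 0.087, 1.371, -0, 1.684, -0.103], TCP at [0.195, 0.514, 0.206] pointing down, gripper open.
Joint ranges: [-3.1, 3.1], [-0.76, 2.03], [0.27, 2.55], [-1.08, 4.22], [0.17, 2.65], [-2.57, 2.57]. Speed limits (rad/s): [2.79, 2.79, 3.14, 3.14, 3.14, 3.14].

## Interface

Orientations are given as a unit quaternion [w, x, y, z].
In Python, from cell import bot gives the robot as it stands.
- The arm moves only by the tool step_arm, never from a script. Its argument "deltas" is a list of rows, each an object of numbers: "dx", "dy", "dz": the shift along the tool's x, y, z in units of 40 mm (1.0 is 40 mm); "ax", "ay", "az": the turn, a rotation vector about the tool's x, y, z in units of 5 degrees (1.0 is 5 degrees). A call has 1 to 8 rows; each row shifts and turns the commanded pose from where the row before left it, along the tool's axes as they then stand; what a row does not reach is not made up. A row lasts 1/8 s, in which the tool goes at most 62.5 mm and 10.7 degrees, less where a joint would pass 70% of its speed; a pose out of reach is approached as far as the arm can. A call is refused whole if a number of a shift passes 1 or a number of a turn 1, either way. A call with a gripper value outside its range is refused whole. "claw" is the finger opening in mm, from 0 to 94, set as the call begins (left out, the last holds). The fingers move at their own pace and stop on an object; "squeeze" is the grip in N (left out, the last holds). Time passes only in rows, so rows that do not move let the fingers close. It gives the time, the measured TCP pose, the force, the opening and the grip force at its end, in the units of the state.
- bot.sense(): the state, without advancing time (a new reading comes with each control period).
- bot.read_camera(name): name is "scene" or "top" or "wrist"; returns a dict with "img" (384x512x3 uint8, blue, green, red), "mtx" (3x3 intrinsics, pixels), "k1" (the pictures are not rectified: a ray, as slopes to the right and down, at radius r is drawn at 1 + k1 r^2 times it, then the intrinsics apply), "rvec" (rotation vector, rad) and "tvec" (3), from world to camera coordinates, as OpenCV has them. Camera axes: x right, y down, z forward; pixel columns grow to the right and rows downward; lengths in m; the calibration is good to about 2 mm. A picture is of the moment at which its call begins. There is no depth.
- bot.job_done(): hands the job in; it is judged then, once.
The state is a dict: "clock": time; "qpos": joint angles; "qvel": joint speeds; "joint_efforts": joint torques, N m; "tool_pos": TCP position; "tcp_rot": TCP orientation; "force": force on the tool from outside, world axes, zero at the start; "wrist_torque": the same for the moment, N m; "grip_width": opening from 0.0 (shut) to 1.0 (fully open); "grasp_force": force on a finger pad.
Only numpy, scipy, OpenCV 4.12 (cv2) and the standard library are available. Lean on these libraries where they do the work, as an engineer would, in place of code of your own. Each camera call takes 0.05 s, during which the arm holds its last target. There are 200 camera calls.

## Task

Finish the model timber crib by laying the two loose notched slats as its top layer, crosswise on the layer below: one over each of the two glued slats that run the same way, ends in line, both notches fully home. Then take the loupe from its rest and check the joint that the red arrow sticker points to: hold the lens level, centred above that joint, at the height marked by the red pointer of the height gauge, and finish while still holding it there, without resting it on anything. Leave the gauge as it is set, never let the loupe touch the crib, and do not knock over or push away the bottle, the two paint pots and the figure standing around.

Things in the scene. Friction and masses are not known exactly. Their poses are not given: they have to be found in the camera images.
- slat_a: loose notched wooden slat, 100 (x) x 14 (y) x 12 (z) mm, 20 g, on the surface at the left. Origin: centre of underside; x along its length, z up. Underside has two notches across its width, 17 mm wide, 4 mm deep, centred at x = -35 and +35 mm, lower edges rounded 2 mm. Grip across the 14 mm width at the middle
- slat_b: second loose slat, identical to slat_a; the two are interchangeable
- crib: half-built timber crib, fixed: board 150x150x10 mm, four glued layers of two slats (100x14x12 mm). Origin: centre of board's underside, axes along its edges. Layers 1, 3 run along x at y = -35, +35 mm; 2, 4 along y at x = -35, +35 mm; top of layer 4 at z = 46 mm. The loose slats go on top along x, centred at x = 0, y = -35 and +35 mm; home, undersides at z = 42, tops at 54 mm
- joint_top (a point): the flagged joint, to which the flat red arrow sticker on the near right corner of the crib's board points: the point on top of the finished crib at x = -35, y = -35, z = 54 mm in the frame of crib
- loupe: hand loupe, 90 g: round lens in a steel rim, 72 mm across, 8 mm thick; straight black handle 16 mm wide (y), 14 mm thick (z), along its -x from x = -57 to -169 mm, axis in the lens plane. Origin: centre of the lens, mid-thickness; z is the lens axis, up. It lies level in its rest, lens centre 45 mm above the surface. It balances near x = -75 mm
- loupe_grip (a point): point on the axis of the loupe's handle at x = -100 mm in its frame, midway between the rest's two saddles, where the handle is free on both sides and 35 mm clear above the rest's plate: grip it here across its 16 mm width
- loupe_rest: wooden rest, fixed: plate 100 x 60 x 10 mm with two saddles 12 mm thick and 40 mm wide, 70 mm apart along x, 47 mm high, whose channels, 22 mm wide and 9 mm deep, carry the handle from above. Origin: centre of its underside; x along the handle, towards the lens
- pointer_tip (a point): tip of the red pointer on the height gauge's slider, mid-thickness (6 mm); hold the lens centre at this height. The gauge stands fixed at the back behind the crib: base 50 x 80 mm, upright steel rule 220 mm high; the pointer sticks out 31 mm towards the robot. The slider stays by friction (4 N)
- bottle: white plastic glue bottle with blue needle cap, 26 x 38 x 106 mm, standing; origin at the centre of its underside
- red_pot: small red paint pot, 32 mm across, 46 mm high; origin at the centre of its underside
- blue_pot: small blue paint pot, 32 mm across, 46 mm high; origin at the centre of its underside
- figure: small grey figure on a round base, about 46 x 61 x 67 mm; origin at the underside, near its middle
Things that resemble listed ones, but are neither listed nor needed, are in the scene too. Leave any pink look-alike of the slat_a alone.

How it is judged:
On the way, in this order (a step that is already met when the one before it is completed fails the run):
1. one slat lies home on the crib, let go (((x of slat_a in the frame of crib between -0.005 and 0.005 m and y of slat_a in the frame of crib between -0.042 and -0.028 m and z of slat_a in the frame of crib between 0.0404 and 0.0436 m and angle between slat_a's own z axis and vertical below 0.03 rad and angle between the x axis of slat_a and the x axis of crib, either way round below 0.1 rad and contact force between slat_a and the fingers below 0.1 N) or (x of slat_a in the frame of crib between -0.005 and 0.005 m and y of slat_a in the frame of crib between 0.028 and 0.042 m and z of slat_a in the frame of crib between 0.0404 and 0.0436 m and angle between slat_a's own z axis and vertical below 0.03 rad and angle between the x axis of slat_a and the x axis of crib, either way round below 0.1 rad and contact force between slat_a and the fingers below 0.1 N) or (x of slat_b in the frame of crib between -0.005 and 0.005 m and y of slat_b in the frame of crib between -0.042 and -0.028 m and z of slat_b in the frame of crib between 0.0404 and 0.0436 m and angle between slat_b's own z axis and vertical below 0.03 rad and angle between the x axis of slat_b and the x axis of crib, either way round below 0.1 rad and contact force between slat_b and the fingers below 0.1 N) or (x of slat_b in the frame of crib between -0.005 and 0.005 m and y of slat_b in the frame of crib between 0.028 and 0.042 m and z of slat_b in the frame of crib between 0.0404 and 0.0436 m and angle between slat_b's own z axis and vertical below 0.03 rad and angle between the x axis of slat_b and the x axis of crib, either way round below 0.1 rad and contact force between slat_b and the fingers below 0.1 N))), for 0.2 s.
2. both slats lie home as the crosswise top layer, let go (((x of slat_a in the frame of crib between -0.005 and 0.005 m and y of slat_a in the frame of crib between -0.042 and -0.028 m and z of slat_a in the frame of crib between 0.0404 and 0.0436 m and angle between each of slat_a, slat_b's own z axis and vertical below 0.03 rad and angle between the x axis of each of slat_a, slat_b and the x axis of crib, either way round below 0.1 rad and x of slat_b in the frame of crib between -0.005 and 0.005 m and y of slat_b in the frame of crib between 0.028 and 0.042 m and z of slat_b in the frame of crib between 0.0404 and 0.0436 m) or (x of slat_a in the frame of crib between -0.005 and 0.005 m and y of slat_a in the frame of crib between 0.028 and 0.042 m and z of slat_a in the frame of crib between 0.0404 and 0.0436 m and angle between each of slat_a, slat_b's own z axis and vertical below 0.03 rad and angle between the x axis of each of slat_a, slat_b and the x axis of crib, either way round below 0.1 rad and x of slat_b in the frame of crib between -0.005 and 0.005 m and y of slat_b in the frame of crib between -0.042 and -0.028 m and z of slat_b in the frame of crib between 0.0404 and 0.0436 m)) and contact force between each of slat_a, slat_b and the fingers below 0.1 N), for 0.2 s.
3. the loupe is lifted out of its rest (height (world z) of loupe above 0.07 m and contact force between loupe and the fingers above 1 N), for 0.2 s.
At the end, for the whole second after the job is handed in: Both slats home and untouched: 1.6 mm in height, 0.03 rad level, 5 mm lengthwise, 7 mm sideways, 0.1 rad parallel. Fingers hold the loupe still, off crib, slats and rest: lens centre within 12 mm (level) of the joint and 8 mm of the pointer's height, lens level to 0.105 rad (all of step 2 and horizontal distance between loupe and joint_top below 0.012 m and angle between loupe's own z axis and vertical below 0.105 rad and z of loupe in the frame of pointer_tip between -0.008 and 0.008 m and contact force between loupe and the fingers above 1 N and contact force between loupe and crib below 0.1 N and contact force between loupe and slat_a below 0.1 N and contact force between loupe and slat_b below 0.1 N and contact force between loupe and loupe_rest below 0.1 N and linear speed of each of loupe, slat_a, slat_b below 0.02 m/s); the arm keeps its last pose, push and grip.
It fails at once if the gauge's pointer is shifted by more than 4 mm (distance of pointer_tip from where it was at the start of the episode above 0.004 m).
It fails at once if the loupe touches the crib or a slat with more than 0.5 N (contact force between loupe and crib above 0.5 N or contact force between loupe and slat_a above 0.5 N or contact force between loupe and slat_b above 0.5 N).
It fails at once if the bottle, a paint pot or the figure is knocked over or pushed more than 30 mm (distance of any of bottle, red_pot, blue_pot, figure from where it was at the start of the episode above 0.03 m or angle between any of bottle, red_pot, blue_pot, figure's own z axis and vertical above 0.5 rad).
It also fails if it takes over 64 s, if anything falls off the work surface, if the arm or the gripper's body presses on something with over 40 N, if the wrist force passes 120 N, or if a joint passes its speed limit or range.

## Working session

There is one attempt and no reset: what is moved stays moved. The work goes in short steps, Python scripts to look and compute and a tool call to move; the robot and the scene stay as the last step left them, time stands still between calls to the robot, and variables do not carry over. Pictures are saved under pics/ and viewed, at most 10 in all, crops included, and the job is handed in when it is done.

Besides the shell and the picture viewer there is one more tool, called after "Emit:" as a command line: name --argument value ..., lists and objects as JSON in quotes. step_arm: Moves the arm, as the interface text tells. Its arguments: {"type":"object","properties":{"deltas":{"type":"array","items":{"type":"object","properties":{"dx":{"type":"number"},"dy":{"type":"number"},"dz":{"type":"number"},"ax":{"type":"number"},"ay":{"type":"number"},"az":{"type":"number"}}}},"claw":{"type":"number"},"squeeze":{"type":"number"}},"required":["deltas"]}

```bash
mkdir -p pics; cat > h.py <<'E'
import numpy as np, cv2
from cell import bot
def cam(n):
    c=bot.read_camera(n); c['R']=cv2.Rodrigues(np.array(c['rvec'],float))[0]; c['t']=np.array(c['tvec'],float).ravel(); c['K']=np.array(c['mtx'],float); return c
def ray(c,uv):
    p=np.array(uv,float).reshape(-1,2); K=c['K']
    d=np.c_[(p[:,0]-K[0,2])/K[0,0],(p[:,1]-K[1,2])/K[1,1]]; s=d.copy()
    for _ in range(30): s=d/(1+c['k1']*(s**2).sum(1,keepdims=True))
    return -c['R'].T@c['t'], np.c_[s,np.ones(len(s))]@c['R']
def onz(c,uv,z):
    o,d=ray(c,uv); return o+d*((z-o[2])/d[:,2])[:,None]
def proj(c,P):
    q=np.array(P,float).reshape(-1,3)@c['R'].T+c['t']; s=q[:,:2]/q[:,2:]; s=s*(1+c['k1']*(s**2).sum(1,keepdims=True))
    return s*[c['K'][0,0],c['K'][1,1]]+c['K'][:2,2]
E
python3 - <<'E'
from h import *
for n in('top','scene'):
    c=cam(n); cv2.imwrite(f'pics/{n}0.png',cv2.resize(c['img'],(800,600),interpolation=cv2.INTER_CUBIC)); print(n,c['K'].tolist(),c['k1'],(-c['R'].T@c['t']).round(3)); np.save(n+'0.npy',c,allow_pickle=True)
print(bot.sense())
E
```

```text
top [[357.1798791263013, 0.0, 257.8291737421044], [0.0, 357.1798791263013, 195.2214051232993], [0.0, 0.0, 1.0]] -0.06304713162532657 [ 0.391 -0.013  1.062]
scene [[353.7460716995498, 0.0, 248.59673090472074], [0.0, 353.7460716995498, 189.70980920560072], [0.0, 0.0, 1.0]] -0.09611949353392167 [ 0.023 -0.675  0.586]
{'clock': 0.1, 'qpos': array([ 1.10486071e+00,  8.78631811e-02,  1.37208399e+00, -1.01698497e-05,
        1.68357993e+00, -1.03080440e-01]), 'qvel': array([ 0.00092492,  0.00023122, -0.00135195,  0.00089555, -0.00070958,
        0.00081186]), 'joint_efforts': array([ 1.95233144e-03, -3.41253519e+01, -3.03302550e+01,  7.20432610e-02,
        3.03772150e-02, -8.60901196e-05]), 'tool_pos': array([0.1949987 , 0.51375415, 0.20444071]), 'tcp_rot': array([-2.66636094e-04,  1.80434386e-01,  9.83586548e-01, -9.29761785e-04]), 'force': array([ 0.48147119, -0.44477145,  0.29056521]), 'wrist_torque': array([-0.04964187, -0.03801795, -0.0060477 ]), 'grasp_force': 0.0, 'grip_width': 1.0018228325682321}
```

View pics/top0.png

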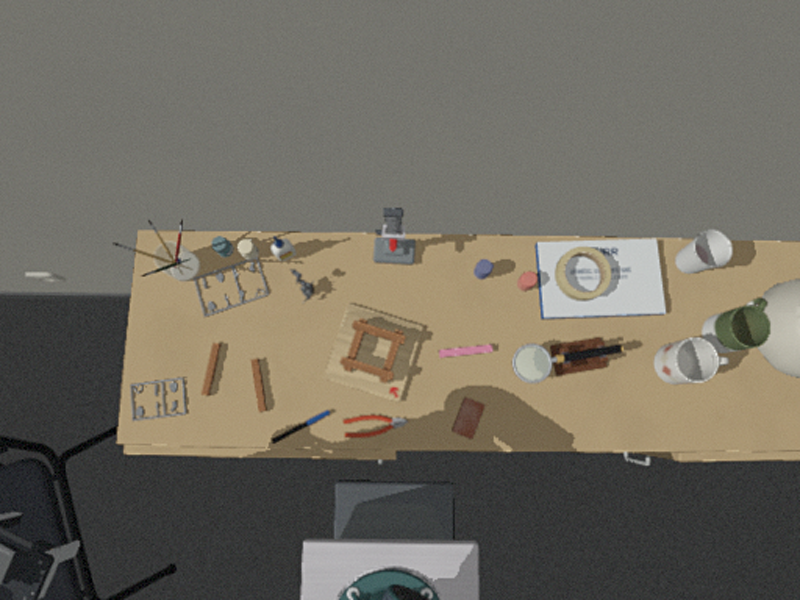

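View pics/scene0.png

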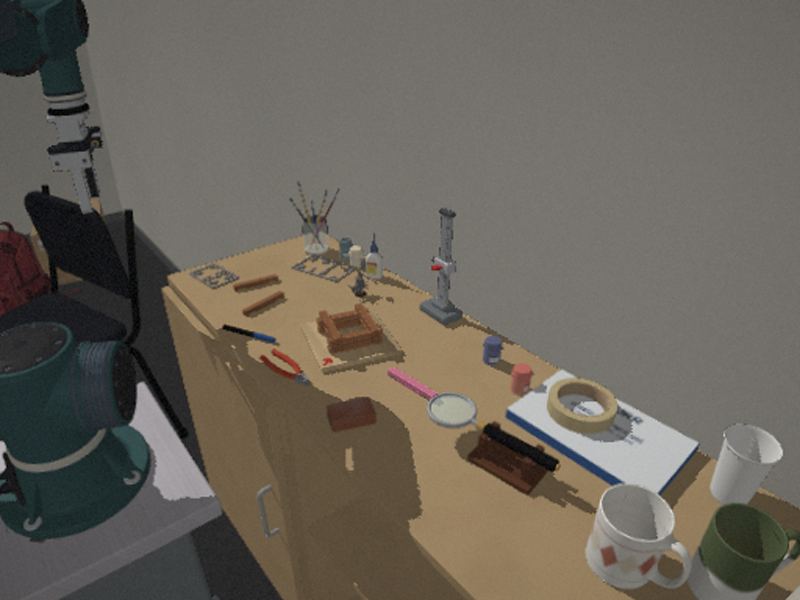

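The top view (800 px wide) shows: loose brown slats at (213,369) and (261,385), the pink look-alike at (467,351), the crib at (376,350) with its red arrow at (395,391), the gauge at (393,245), the lens at (532,363), the loupe handle and rest at (587,357), pots at (484,268) and (528,281), the bottle at (281,247) and the figure at (303,284).

The two brown bars are the slats to use, and the pink one stays put. I'll confirm that with one crop.

```bash
python3 - <<'E'
from h import *
c=np.load('top0.npy',allow_pickle=True).item(); im=c['img']
a=cv2.resize(im[210:280,120:190],(400,400),interpolation=cv2.INTER_CUBIC)
b=cv2.resize(im[190:260,205:275],(400,400),interpolation=cv2.INTER_CUBIC)
cv2.imwrite('pics/crop1.png',np.hstack([a,b]))
hsv=cv2.cvtColor(im,cv2.COLOR_BGR2HSV)
print('hsv slat',hsv[236,136],hsv[246,167],'wood',hsv[260,200])
def comps(m,name,z,amin=20):
    n,l,s,ce=cv2.connectedComponentsWithStats(m.astype(np.uint8))
    for i in range(1,n):
        if s[i,4]>=amin:
            r=cv2.minAreaRect(np.argwhere(l==i)[:,::-1].astype(np.float32)); bx=cv2.boxPoints(r)
            w=onz(c,bx,z); o=onz(c,[ce[i]],z)[0]; e=[w[1]-w[0],w[2]-w[1]]; L=[np.linalg.norm(x) for x in e]; k=int(L[1]>L[0]); 
            print(name,s[i,4],'px',ce[i].round(1),'w',o.round(4),'dims',np.round(L,3),'yaw',round(np.degrees(np.arctan2(e[k][1],e[k][0]))%180,1))
H,S,V=cv2.split(hsv)
reg=np.zeros(H.shape,bool); reg[140:290,75:470]=1
comps((H<14)&(S>110)&(V>50)&reg,'brown',0.012)
comps((H>165)&(S>90)&reg,'redpink',0.03)
comps((H>105)&(H<135)&(S>60)&reg,'blue',0.046)
comps((V<45)&reg,'black',0.045,25)
E
```

```text
hsv slat [ 14 135 115] [ 14 133 115] wood [ 20  83 170]
brown 21 px [113.9 154.6] w [0.7068 0.428  0.012 ] dims [0.006 0.032] yaw 5.2
brown 34 px [251.  155.9] w [0.7071 0.0051 0.012 ] dims [0.012 0.022] yaw 0.8
brown 147 px [240.  213.8] w [0.5288 0.035  0.012 ] dims [0.096 0.05 ] yaw 92.8
brown 174 px [369.1 221. ] w [ 0.5115 -0.3492  0.012 ] dims [0.103 0.019] yaw 99.9
brown 75 px [135.8 231.7] w [0.4713 0.3416 0.012 ] dims [0.072 0.014] yaw 171.3
brown 173 px [236.7 233.1] w [0.4716 0.0434 0.012 ] dims [0.063 0.1  ] yaw 83.1
brown 218 px [371.8 233.5] w [ 0.4745 -0.3557  0.012 ] dims [0.101 0.022] yaw 100.6
brown 94 px [165.2 246.2] w [0.4302 0.2518 0.012 ] dims [0.015 0.095] yaw 10.2
brown 26 px [251.7 250.1] w [ 0.4226 -0.0013  0.012 ] dims [0.015 0.017] yaw 0.8
brown 39 px [306.1 261.1] w [ 0.3927 -0.1596  0.012 ] dims [0.019 0.037] yaw 18.2
brown 104 px [235.1 267.7] w [0.3717 0.0458 0.012 ] dims [0.09  0.014] yaw 90.8
brown 58 px [299.2 275.6] w [ 0.3511 -0.1392  0.012 ] dims [0.026 0.025] yaw 145.8
brown 99 px [235.9 276.7] w [0.3462 0.0429 0.012 ] dims [0.09  0.014] yaw 101.1
blue 62 px [344.9 180.7] w [ 0.6258 -0.2716  0.046 ] dims [0.004 0.142] yaw 2.7
blue 32 px [309.5 172.2] w [ 0.6499 -0.1679  0.046 ] dims [0.032 0.023] yaw 135.8
blue 48 px [202.5 267.2] w [0.3723 0.1354 0.046 ] dims [0.051 0.007] yaw 117.3
black 167 px [378.1 225.7] w [ 0.4947 -0.3643  0.045 ] dims [0.103 0.016] yaw 98.5
black 53 px [184.5 276.6] w [0.3456 0.1848 0.045 ] dims [0.064 0.007] yaw 118.9
```

View pics/crop1.png

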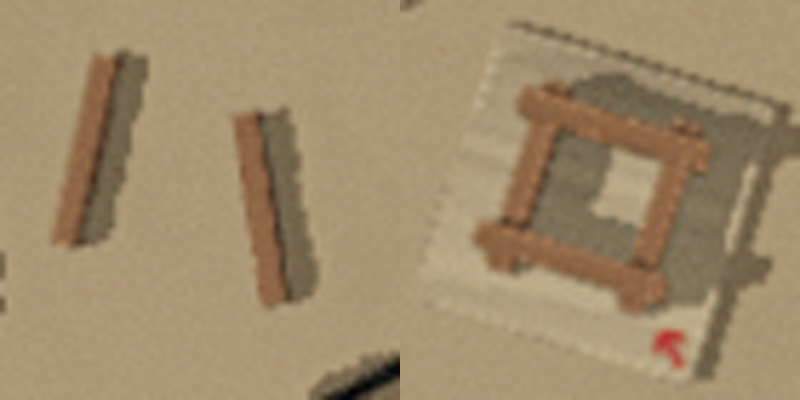

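The crop shows both brown slats, notches down, at crop (87,149) and (260,209). The crib's layer 4 runs across the picture, with ends at (522,103)-(708,153) and (478,232)-(662,290). The arrow at (670,348) points to the near-right joint.

```bash
cat >> h.py <<'E'
from scipy.spatial.transform import Rotation as Rt
def tool():
    s=bot.sense(); q=np.array(s['tcp_rot']); return np.array(s['tool_pos']),Rt.from_quat(q[[1,2,3,0]]),s
def plan(p,yaw,R0=None,pos=None):
    """p target TCP, yaw (deg) of tool y, tool down; turn first, then shift in turned frame"""
    P,R,s=tool(); 
    best=None
    for y in (yaw,yaw+180):
        y=np.radians(y); ty=np.array([np.cos(y),np.sin(y),0]); z=np.array([0,0,-1.]); x=np.cross(ty,z)
        T=Rt.from_matrix(np.c_[x,ty,z]); rv=(R.inv()*T).as_rotvec()
        if best is None or np.linalg.norm(rv)<np.linalg.norm(best[1]): best=(T,rv)
    T,rv=best
    print('clock',round(s['clock'],2),'q6',round(s['qpos'][5],2),'P',P.round(4),'turn units',(np.degrees(rv)/5).round(2),'shift after turn units',(T.inv().apply(np.array(p)-P)/.04).round(3),'before',(R.inv().apply(np.array(p)-P)/.04).round(3))
E
python3 - <<'E'
from h import *
c=np.load('top0.npy',allow_pickle=True).item()
f=lambda p,o:np.array(p,float)/5.714+o-0.41
def seg(a,b,o,z,n):
    w=onz(c,[f(a,o),f(b,o)],z); d=w[1]-w[0]; print(n,w.mean(0).round(4),np.linalg.norm(d).round(4),'yaw',np.degrees(np.arctan2(d[1],d[0])).round(1)); return w.mean(0)
A=np.array([120,210]);B=np.array([205-400/5.714,190])
seg((68,243),(107,55),A,.012,'sl1'); seg((272,303),(247,115),A,.012,'sl2')
seg((708,153),(522,103),B,.046,'far'); seg((662,290),(478,232),B,.046,'near')
plan([.46,.28,.25],0); plan([.46,.28,.25],90)
w=cam('wrist'); P,R,s=tool(); print('cam in tool',R.inv().apply(-w['R'].T@w['t']-P),R.inv().apply(w['R'][2]),R.inv().apply(w['R'][0]))
E
```

```text
sl1 [0.4597 0.3436 0.012 ] 0.098 yaw -8.0
sl2 [0.4306 0.2526 0.012 ] 0.097 yaw 10.8
far [0.5296 0.0272 0.046 ] 0.0969 yaw 75.6
near [0.4627 0.0483 0.046 ] 0.096 yaw 73.4
clock 0.1 q6 -0.1 P [0.195  0.5138 0.2044] turn units [-2.000e-02  1.000e-02  1.384e+01] shift after turn units [-5.844  6.625 -1.139] before [-8.268 -3.114 -1.135]
clock 0.1 q6 -0.1 P [0.195  0.5138 0.2044] turn units [-0.02 -0.01 -4.16] shift after turn units [-6.625 -5.844 -1.139] before [-8.268 -3.114 -1.135]
cam in tool [ 0.06655561  0.00086024 -0.17833341] [-2.28776884e-01 -7.22991206e-04  9.73478615e-01] [1.43337253e-04 9.99999688e-01 7.76373738e-04]
```

Emit:
step_arm --deltas '[{"dx":-0.95,"dy":-0.45,"dz":-0.05},{"dx":-0.95,"dy":-0.45,"dz":-0.05},{"dx":-0.95,"dy":-0.45,"dz":-0.05},{"dx":-0.95,"dy":-0.45,"dz":-0.05},{"dx":-0.95,"dy":-0.45,"dz":-0.05},{"dx":-0.95,"dy":-0.45,"dz":-0.05},{"dx":-0.95,"dy":-0.45,"dz":-0.05},{"dx":-0.95,"dy":-0.45,"dz":-0.05}]' --claw 60 --squeeze 15

```text
$.deltas[0]: bad value
```

Emit:
step_arm --deltas '[{"az":-1},{"az":-1},{"az":-1},{"az":-1},{"az":-1},{"az":-1},{"az":-0.3},{}]'

```text
$.deltas[0]: bad value
```

```bash
cat >> h.py <<'E'
def slats(c,z=0.012,hi=17,amin=150):
    hsv=cv2.cvtColor(cv2.GaussianBlur(c['img'],(3,3),0),cv2.COLOR_BGR2HSV); H,S,V=cv2.split(hsv)
    m=((H<hi)&(S>105)&(V>75)).astype(np.uint8); n,l,s,ce=cv2.connectedComponentsWithStats(m); 
    for i in range(1,n):
        if s[i,4]<amin: continue
        pts=np.argwhere(l==i)[:,::-1].astype(float)
        w=onz(c,pts,z); ok=np.abs(w-w.mean(0)).max(1)<.5; r=cv2.minAreaRect((w[ok,:2]*1000).astype(np.float32)); bx=cv2.boxPoints(r); e=[bx[1]-bx[0],bx[2]-bx[1]]; k=int(np.linalg.norm(e[1])>np.linalg.norm(e[0]))
        print('px',ce[i].round(0),s[i,4],'c',np.round(r[0],1),'dims',np.round(r[1],1),'yaw',np.degrees(np.arctan2(e[k][1],e[k][0])).round(1))
E
python3 - <<'E'
from h import *
w=cam('wrist'); np.save('w1.npy',w,allow_pickle=True); print(w['K'][0,0],w['k1']); slats(w); plan([.4306,.2526,.1],100.8)
cv2.imwrite('pics/w1.png',w['img'])
E
```

```text
340.91443996536367 -0.01297133784888647
clock 0.2 q6 -0.1 P [0.195  0.5139 0.2047] turn units [-0.02 -0.01 -6.32] shift after turn units [-4.561 -7.52   2.618] before [-7.825 -4.014  2.623]
```

View pics/w1.png

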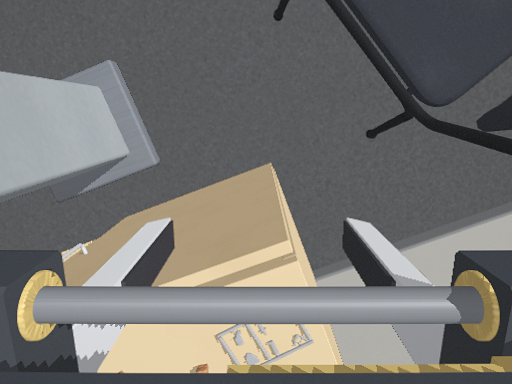

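The wrist view still shows the start pose because the move was refused, so I'll resend with every key given in each row.

Emit:
step_arm --deltas '[{"dx":-0.95,"dy":-0.45,"dz":-0.05,"ax":0,"ay":0,"az":0},{"dx":-0.95,"dy":-0.45,"dz":-0.05,"ax":0,"ay":0,"az":0},{"dx":-0.95,"dy":-0.45,"dz":-0.05,"ax":0,"ay":0,"az":0},{"dx":-0.95,"dy":-0.45,"dz":-0.05,"ax":0,"ay":0,"az":0},{"dx":-0.95,"dy":-0.45,"dz":-0.05,"ax":0,"ay":0,"az":0},{"dx":-0.95,"dy":-0.45,"dz":-0.05,"ax":0,"ay":0,"az":0},{"dx":-0.95,"dy":-0.45,"dz":-0.05,"ax":0,"ay":0,"az":0},{"dx":-0.95,"dy":-0.45,"dz":-0.05,"ax":0,"ay":0,"az":0}]' --claw 60 --squeeze 15

```text
clock: 1.2
tool_pos: [0.429, 0.2705, 0.2213]
tcp_rot: [-0.0, 0.18, 0.984, 0.0]
force: [0.6, 0.3, 0.1]
grip_width: 0.639
grasp_force: 0.0
```

Emit:
step_arm --deltas '[{"dx":0,"dy":0,"dz":0,"ax":0,"ay":0,"az":-1},{"dx":0,"dy":0,"dz":0,"ax":0,"ay":0,"az":-1},{"dx":0,"dy":0,"dz":0,"ax":0,"ay":0,"az":-1},{"dx":0,"dy":0,"dz":0,"ax":0,"ay":0,"az":-1},{"dx":0,"dy":0,"dz":0,"ax":0,"ay":0,"az":-1},{"dx":0,"dy":0,"dz":0,"ax":0,"ay":0,"az":-1},{"dx":0,"dy":0,"dz":0,"ax":0,"ay":0,"az":-0.3},{"dx":0,"dy":0,"dz":0,"ax":0,"ay":0,"az":0}]'

```text
clock: 2.2
tool_pos: [0.4282, 0.2717, 0.2214]
tcp_rot: [-0.0, -0.093, 0.996, 0.0]
force: [0.1, 1.0, -0.6]
grip_width: 0.637
grasp_force: 0.0
```

```bash
python3 - <<'E'
from h import *
w=cam('wrist'); np.save('w1.npy',w,allow_pickle=True); slats(w); plan([.4306,.2526,.1],100.8)
cv2.imwrite('pics/w2.png',w['img'])
E
```

```text
px [68. 70.] 1701 c [357.9  49.8] dims [40.4 92.5] yaw -82.2
px [ 21. 121.] 195 c [420.5   1.4] dims [21.5 16.8] yaw 1.6
px [242. 168.] 1067 c [428.9 253.8] dims [99.  14.4] yaw 11.9
px [ 44. 192.] 5969 c [500.1  25.2] dims [118.7 116.3] yaw 73.2
px [314. 204.] 1087 c [456.9 344.7] dims [ 16.5 100.1] yaw -8.8
clock 2.25 q6 -1.3 P [0.4282 0.2717 0.2214] turn units [ 0.   -0.   -0.03] shift after turn units [ 0.031 -0.479  3.034] before [ 0.03  -0.48   3.034]
```

View pics/w2.png

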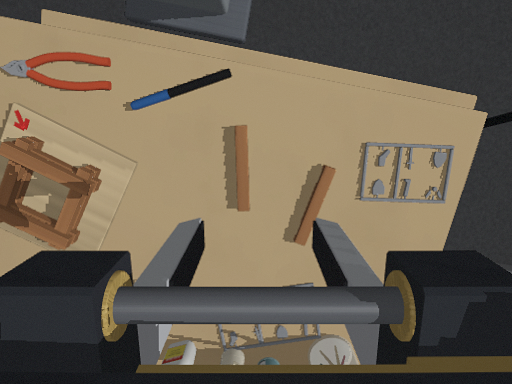

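The wrist view shows slat_b at (242,168) and slat_a at (314,204), both standing clear, with the crib at left around (44,192). The positions agree with the top view to within about 2-3 mm. I'll grasp the slat at (0.4289, 0.2538) first.

Emit:
step_arm --deltas '[{"dx":0.065,"dy":-0.44,"dz":0,"ax":0,"ay":0,"az":-0.25},{"dx":0,"dy":0,"dz":1,"ax":0,"ay":0,"az":0},{"dx":0,"dy":0,"dz":1,"ax":0,"ay":0,"az":0},{"dx":0,"dy":0,"dz":1,"ax":0,"ay":0,"az":0},{"dx":0,"dy":0,"dz":1,"ax":0,"ay":0,"az":0},{"dx":0,"dy":0,"dz":0.7,"ax":0,"ay":0,"az":0},{"dx":0,"dy":0,"dz":0.5,"ax":0,"ay":0,"az":0},{"dx":0,"dy":0,"dz":0.24,"ax":0,"ay":0,"az":0}]' --claw 40

```text
clock: 3.25
tool_pos: [0.4283, 0.2536, 0.0025]
tcp_rot: [-0.001, -0.104, 0.995, -0.0]
force: [0.6, -0.1, 0.2]
grip_width: 0.423
grasp_force: 0.0
```

Emit:
step_arm --deltas '[{"dx":0,"dy":0,"dz":0,"ax":0,"ay":0,"az":0},{"dx":0,"dy":0,"dz":0,"ax":0,"ay":0,"az":0},{"dx":0,"dy":0,"dz":0,"ax":0,"ay":0,"az":0},{"dx":0,"dy":0,"dz":0,"ax":0,"ay":0,"az":0},{"dx":0,"dy":0,"dz":0,"ax":0,"ay":0,"az":0}]' --claw 0 --squeeze 10

```text
clock: 3.88
tool_pos: [0.4299, 0.2543, 0.005]
tcp_rot: [0.001, -0.104, 0.995, 0.0]
force: [-0.1, 0.1, 4.7]
grip_width: 0.147
grasp_force: 10.0
```

```bash
python3 - <<'E'
from h import *
plan([.44,.20,.2],74); print(tool()[2]['force'],tool()[2]['grip_width']*94)
E
```

```text
clock 3.88 q6 -1.36 P [0.4299 0.2543 0.005 ] turn units [0.01 0.02 5.59] shift after turn units [-0.618 -1.235 -4.875] before [ 0.022 -1.378 -4.875]
[-0.08836614  0.06313778  4.7304129 ] 13.836441135647242
```

Emit:
step_arm --deltas '[{"dx":0,"dy":0,"dz":-0.5,"ax":0,"ay":0,"az":0},{"dx":0,"dy":0,"dz":-1,"ax":0,"ay":0,"az":0},{"dx":0,"dy":0,"dz":-1,"ax":0,"ay":0,"az":0},{"dx":-0.2,"dy":-0.9,"dz":-1,"ax":0,"ay":0,"az":0},{"dx":-0.2,"dy":-0.9,"dz":-1,"ax":0,"ay":0,"az":0},{"dx":-0.2,"dy":-0.9,"dz":-0.4,"ax":0,"ay":0,"az":0},{"dx":-0.2,"dy":-0.9,"dz":0,"ax":0,"ay":0,"az":0},{"dx":-0.2,"dy":-0.9,"dz":0,"ax":0,"ay":0,"az":0}]'

```text
clock: 4.88
tool_pos: [0.5058, 0.0851, 0.1999]
tcp_rot: [0.0, -0.104, 0.995, 0.0]
force: [-0.3, 0.2, -0.0]
grip_width: 0.147
grasp_force: 10.0
```

Emit:
step_arm --deltas '[{"dx":-0.15,"dy":-0.95,"dz":0,"ax":0,"ay":0,"az":0},{"dx":0,"dy":0,"dz":0,"ax":0,"ay":0,"az":1},{"dx":0,"dy":0,"dz":0,"ax":0,"ay":0,"az":1},{"dx":0,"dy":0,"dz":0,"ax":0,"ay":0,"az":1},{"dx":0,"dy":0,"dz":0,"ax":0,"ay":0,"az":1},{"dx":0,"dy":0,"dz":0,"ax":0,"ay":0,"az":1},{"dx":0,"dy":0,"dz":0,"ax":0,"ay":0,"az":0.5},{"dx":0,"dy":0,"dz":0,"ax":0,"ay":0,"az":0}]'

```text
clock: 5.88
tool_pos: [0.5189, 0.0502, 0.1994]
tcp_rot: [-0.0, 0.135, 0.991, 0.0]
force: [0.4, 0.5, -0.5]
grip_width: 0.146
grasp_force: 10.0
```

```bash
python3 - <<'E'
from h import *
w=cam('wrist'); np.save('w2.npy',w,allow_pickle=True); slats(w,.046); plan([.5,.07,.2],74)
im=w['img'].copy()
p=proj(w,tool()[0]); print(p)
cv2.imwrite('pics/w3.png',cv2.resize(im[0:288,64:448],(768,576),interpolation=cv2.INTER_CUBIC))
E
```

```text
px [198.  15.] 813 c [358.5  43.9] dims [15.  74.7] yaw -78.3
px [216.  36.] 1010 c [379.7  49.5] dims [14.9 81.5] yaw -87.7
px [510.  58.] 216 c [467.  305.5] dims [ 3.8 66.8] yaw -6.3
px [30. 68.] 624 c [ 359.  -124.8] dims [24.9 29.3] yaw -37.1
px [ 48. 105.] 794 c [ 382.7 -120.6] dims [47.2 61.8] yaw -21.1
px [185.  99.] 214 c [424.    5.3] dims [16.8 16.4] yaw 74.4
px [246. 181.] 8401 c [535.9  26.4] dims [ 98.8 183.1] yaw -16.7
px [ 33. 341.] 656 c [ 628.1 -242.2] dims [28.3 42.7] yaw -69.2
clock 5.92 q6 -1.31 P [0.519  0.0502 0.1995] turn units [-0.   -0.01  0.1 ] shift after turn units [ 0.593  0.345 -0.013] before [ 0.59   0.35  -0.013]
[[256.43692846 235.31516413]]
```

View pics/w3.png

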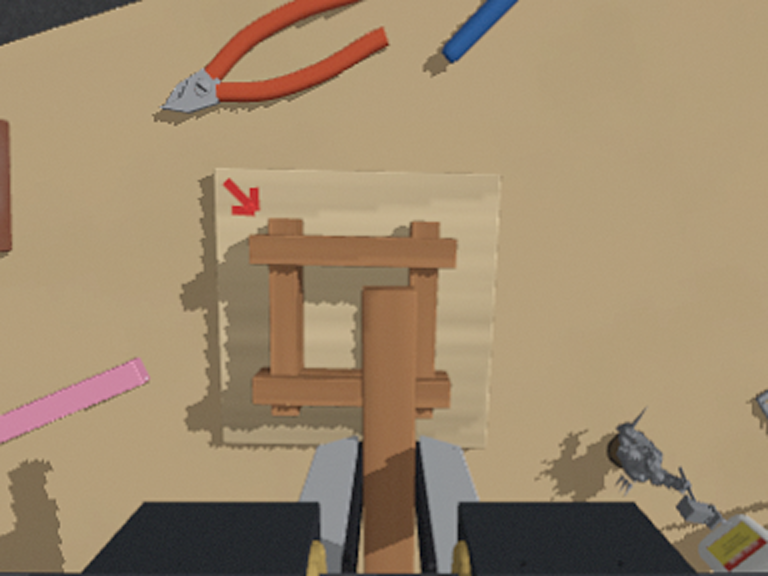

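The view shows layer 4's near slat spanning crop (250,236)-(456,268), the far one's top face spanning (254,377)-(450,408), the board corners at (216,168) and (500,174), and the held slat's near end at (362..415, 288).

```bash
python3 - <<'E'
from h import *
w=np.load('w2.npy',allow_pickle=True).item()
f=lambda p:[(p[0]+.5)/2+64-.5,(p[1]+.5)/2-.5]
N=onz(w,[f((250,251)),f((456,254))],.046);F=onz(w,[f((254,391)),f((450,394))],.046)
n,fa=N.mean(0),F.mean(0); print(n,fa,np.linalg.norm(N[1]-N[0]),np.linalg.norm(F[1]-F[0]))
d=fa-n; C=(n+fa)/2; print('C',C,np.linalg.norm(d),'yaw',np.degrees(np.arctan2(d[1],d[0])), [np.degrees(np.arctan2(*(e[1]-e[0])[:2]))*-1 for e in(N,F)])
B=onz(w,[f((216,168)),f((500,174)),f((485,447))],.010); print('board c',(B[0]+B[2])/2,np.linalg.norm(B[1]-B[0]),np.linalg.norm(B[2]-B[1]))
P,R,s=tool(); L=onz(w,[f((362,288)),f((415,288))],P[2]-.005+.012); print('slat width',np.linalg.norm(L[1]-L[0]),'end rel TCP tool frame',R.inv().apply(L-P))
y=np.radians(-16.5); 
for sgn in(1,-1):
  T=C[:2]+sgn*.035*np.array([-np.sin(y),np.cos(y)]); print('target',sgn,T)
E
```

```text
[0.4629267  0.04893618 0.046     ] [0.52907774 0.02923382 0.046     ] 0.09861553880781848 0.09830278299888659
C [0.49600222 0.039085   0.046     ] 0.06902276877805973 yaw -16.585585320090434 [np.float64(-16.332653226394612), np.float64(-16.39264027564265)]
board c [0.49562433 0.03956995 0.01      ] 0.1469190967393828 0.14827655175689897
slat width 0.01325364303414899 end rel TCP tool frame [[ 0.05107627 -0.00575611 -0.00695888]
 [ 0.05107634  0.00749753 -0.00695998]]
target 1 [0.50594276 0.07264369]
target -1 [0.48606168 0.00552631]
```

Emit:
step_arm --deltas '[{"dx":0,"dy":0,"dz":0,"ax":0,"ay":0,"az":0.18},{"dx":0.46,"dy":0.446,"dz":0,"ax":0,"ay":0,"az":0},{"dx":0,"dy":0,"dz":0.9,"ax":0,"ay":0,"az":0},{"dx":0,"dy":0,"dz":0.9,"ax":0,"ay":0,"az":0},{"dx":0,"dy":0,"dz":0.9,"ax":0,"ay":0,"az":0},{"dx":0,"dy":0,"dz":0.66,"ax":0,"ay":0,"az":0},{"dx":0,"dy":0,"dz":0,"ax":0,"ay":0,"az":0},{"dx":0,"dy":0,"dz":0,"ax":0,"ay":0,"az":0}]'

```text
clock: 6.92
tool_pos: [0.5075, 0.0725, 0.0667]
tcp_rot: [0.001, 0.143, 0.99, 0.0]
force: [-0.2, -0.9, 0.1]
grip_width: 0.149
grasp_force: 10.0
```

```bash
python3 - <<'E'
from h import *
plan([.5064,.0725,.047],73.6)
E
```

```text
clock 6.92 q6 -1.25 P [0.5075 0.0725 0.0667] turn units [ 0.01  0.02 -0.01] shift after turn units [ 0.026 -0.009  0.494] before [ 0.026 -0.009  0.494]
```

Emit:
step_arm --deltas '[{"dx":0.015,"dy":0,"dz":0.15,"ax":0,"ay":0,"az":0},{"dx":0,"dy":0,"dz":0.12,"ax":0,"ay":0,"az":0},{"dx":0,"dy":0,"dz":0.1,"ax":0,"ay":0,"az":0},{"dx":0,"dy":0,"dz":0.08,"ax":0,"ay":0,"az":0},{"dx":0,"dy":0,"dz":0.05,"ax":0,"ay":0,"az":0},{"dx":0,"dy":0,"dz":0,"ax":0,"ay":0,"az":0}]'

```text
clock: 7.68
tool_pos: [0.506, 0.0727, 0.047]
tcp_rot: [0.0, 0.143, 0.99, -0.0]
force: [-3.7, -1.1, 6.9]
grip_width: 0.148
grasp_force: 10.0
```

```bash
python3 - <<'E'
from h import *
plan([.5064,.0725,.047],73.6); s=tool()[2]; print(s['force'],s['wrist_torque'])
E
```

```text
clock 7.67 q6 -1.25 P [0.506  0.0727 0.047 ] turn units [ 0.    0.   -0.01] shift after turn units [-0.011 -0.002 -0.001] before [-0.011 -0.002 -0.001]
[-3.72890907 -1.10886607  6.87370431] [-0.05165613  0.68883186  0.05755765]
```

Emit:
step_arm --deltas '[{"dx":0.025,"dy":0,"dz":0.04,"ax":0,"ay":0,"az":0},{"dx":0,"dy":0,"dz":0.04,"ax":0,"ay":0,"az":0},{"dx":0,"dy":0,"dz":0,"ax":0,"ay":0,"az":0}]'

```text
clock: 8.05
tool_pos: [0.5063, 0.0726, 0.0459]
tcp_rot: [0.002, 0.143, 0.99, -0.0]
force: [-5.4, -0.7, 14.1]
grip_width: 0.152
grasp_force: 10.0
```

Emit:
step_arm --deltas '[{"dx":0,"dy":0,"dz":0,"ax":0,"ay":0,"az":0},{"dx":0,"dy":0,"dz":0,"ax":0,"ay":0,"az":0},{"dx":0,"dy":0,"dz":0,"ax":0,"ay":0,"az":0},{"dx":0,"dy":0,"dz":-0.4,"ax":0,"ay":0,"az":0},{"dx":0,"dy":0,"dz":-1,"ax":0,"ay":0,"az":0},{"dx":0,"dy":0,"dz":-1,"ax":0,"ay":0,"az":0},{"dx":0,"dy":0,"dz":-1,"ax":0,"ay":0,"az":0},{"dx":0,"dy":0,"dz":-0.4,"ax":0,"ay":0,"az":0}]' --claw 40

```text
clock: 9.05
tool_pos: [0.5065, 0.073, 0.1982]
tcp_rot: [0.003, 0.143, 0.99, 0.001]
force: [-0.2, 0.4, -0.1]
grip_width: 0.424
grasp_force: 0.0
```

```bash
python3 - <<'E'
from h import *
w=cam('wrist'); np.save('w4.npy',w,allow_pickle=True); plan([.4575,.3445,.2],81.2)
cv2.imwrite('pics/w4.png',cv2.resize(w['img'][60:260,150:400],(750,600),interpolation=cv2.INTER_CUBIC))
E
```

```text
clock 9.1 q6 -1.25 P [0.5068 0.0731 0.1989] turn units [ 0.02  0.08 -1.53] shift after turn units [ 2.257  6.518 -0.027] before [ 3.103  6.16  -0.033]
```

View pics/w4.png

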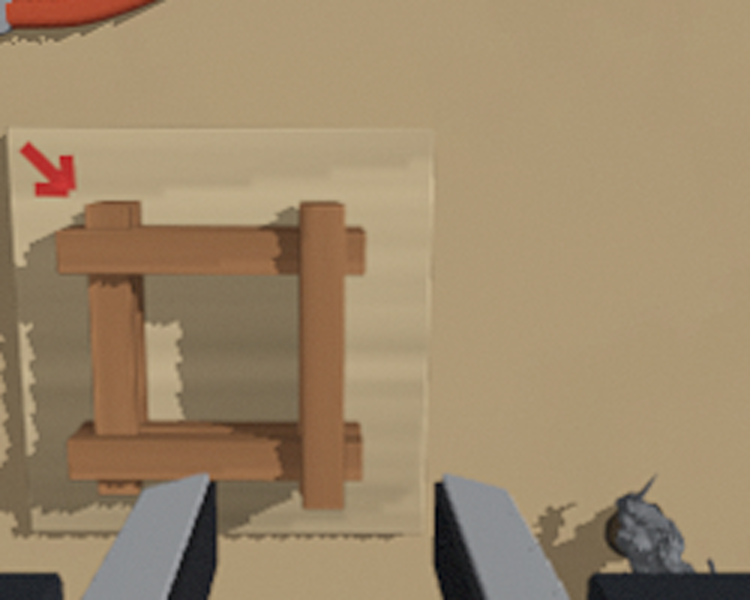

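The first slat lies across both layer-4 slats, spanning crop (322,203)-(323,508). I'll check its pose numerically and move to the other slat.

```bash
python3 - <<'E'
from h import *
w=np.load('w4.npy',allow_pickle=True).item()
f=lambda p:[(p[0]+.5)/3+150-.5,(p[1]+.5)/3+60-.5]
C=np.array([.4958,.0393]);y=np.radians(-16.4);M=np.array([[np.cos(y),np.sin(y)],[-np.sin(y),np.cos(y)]])
q=onz(w,[f((322,203)),f((323,508)),f((301,350)),f((344,350))],.054)[:,:2]
print((q-C)@M.T*1000)
q=onz(w,[f((57,250)),f((365,250)),f((68,463)),f((361,463))],.046)[:,:2]; print((q-C)@M.T*1000)
E
```

```text
[[-51.09560515  35.55726453]
 [ 48.79134406  35.77758592]
 [ -4.72053925  28.77286164]
 [ -4.71008413  42.55868428]]
[[-35.94130847 -49.61347107]
 [-35.84051958  49.34061198]
 [ 35.55580088 -50.30195827]
 [ 35.62981965  48.61148991]]
```

Emit:
step_arm --deltas '[{"dx":0.388,"dy":0.77,"dz":0,"ax":0,"ay":0,"az":0},{"dx":0.388,"dy":0.77,"dz":0,"ax":0,"ay":0,"az":0},{"dx":0.388,"dy":0.77,"dz":0,"ax":0,"ay":0,"az":0},{"dx":0.388,"dy":0.77,"dz":0,"ax":0,"ay":0,"az":0},{"dx":0.388,"dy":0.77,"dz":0,"ax":0,"ay":0,"az":0},{"dx":0.388,"dy":0.77,"dz":0,"ax":0,"ay":0,"az":0},{"dx":0.388,"dy":0.77,"dz":0,"ax":0,"ay":0,"az":-0.76},{"dx":0.28,"dy":0.81,"dz":0,"ax":0,"ay":0,"az":-0.77}]'

```text
clock: 10.1
tool_pos: [0.457, 0.3452, 0.1923]
tcp_rot: [-0.001, 0.075, 0.997, -0.001]
force: [-0.1, -0.4, 0.6]
grip_width: 0.425
grasp_force: 0.0
```

```bash
python3 - <<'E'
from h import *
plan([.4575,.3447,.004],81.2); w=cam('wrist'); slats(w)
E
```

```text
clock 10.1 q6 -0.87 P [0.457  0.3452 0.1923] turn units [-0.02 -0.03  0.03] shift after turn units [-0.014 -0.011  4.708] before [-2.600e-02 -2.000e-03  4.708e+00]
px [  6. 128.] 154 c [366.8  92.8] dims [10.3 18.4] yaw -81.7
px [259. 174.] 1215 c [457.  347.3] dims [13.7 98.8] yaw -8.8
px [ 17. 249.] 2411 c [500.1  62.8] dims [43.5 94.4] yaw -16.3
```

Emit:
step_arm --deltas '[{"dx":0,"dy":0.04,"dz":0.8,"ax":0,"ay":0,"az":0},{"dx":0,"dy":0,"dz":1,"ax":0,"ay":0,"az":0},{"dx":0,"dy":0,"dz":1,"ax":0,"ay":0,"az":0},{"dx":0,"dy":0,"dz":1,"ax":0,"ay":0,"az":0},{"dx":0,"dy":0,"dz":0.6,"ax":0,"ay":0,"az":0},{"dx":0,"dy":0,"dz":0.27,"ax":0,"ay":0,"az":0},{"dx":0,"dy":0,"dz":0,"ax":0,"ay":0,"az":0}]'

```text
clock: 11.02
tool_pos: [0.4576, 0.3456, 0.0064]
tcp_rot: [-0.001, 0.077, 0.997, -0.001]
force: [-0.7, -0.1, 0.4]
grip_width: 0.425
grasp_force: 0.0
```

Emit:
step_arm --deltas '[{"dx":0,"dy":0,"dz":0,"ax":0,"ay":0,"az":0},{"dx":0,"dy":0,"dz":0,"ax":0,"ay":0,"az":0},{"dx":0,"dy":0,"dz":0,"ax":0,"ay":0,"az":0},{"dx":0,"dy":0,"dz":0,"ax":0,"ay":0,"az":0}]' --claw 0 --squeeze 10

```text
clock: 11.52
tool_pos: [0.4588, 0.3465, 0.0085]
tcp_rot: [0.001, 0.077, 0.997, 0.001]
force: [-0.4, 0.4, 3.7]
grip_width: 0.147
grasp_force: 10.0
```

```bash
python3 - <<'E'
from h import *
plan([.51,-.01,.2],73.6)
c=cam('scene'); p=proj(c,[[.5,.04,.05]])[0].astype(int); print(p)
im=c['img'][p[1]-30:p[1]+30,p[0]-40:p[0]+40]; np.save('s1.npy',c,allow_pickle=True)
cv2.imwrite('pics/s1.png',cv2.resize(im,(800,600),interpolation=cv2.INTER_CUBIC))
E
```

```text
clock 11.53 q6 -0.87 P [0.4588 0.3465 0.0085] turn units [0.01 0.02 1.52] shift after turn units [-3.743 -8.189 -4.788] before [-2.631 -8.607 -4.794]
[223 202]
```

View pics/s1.png

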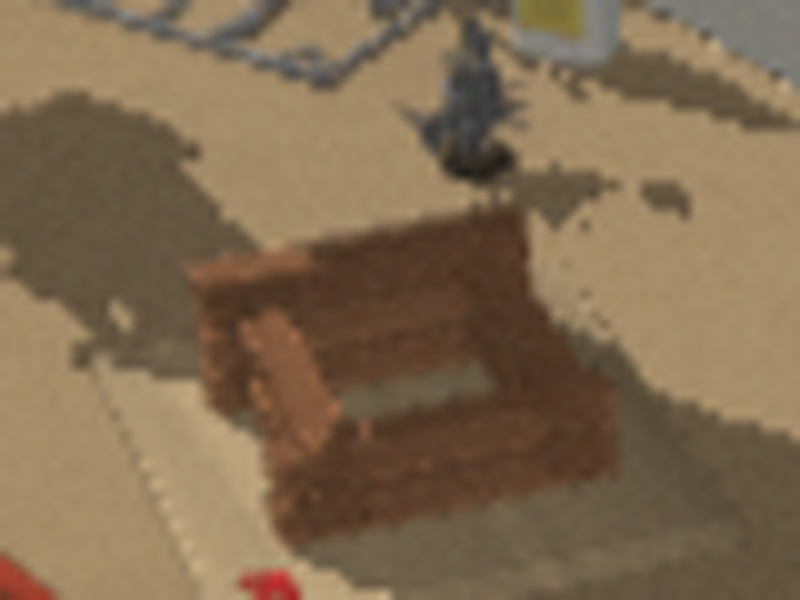

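The scene crop shows the first slat sitting down on the layer below without visible gaps. I'll carry the second one over.

Emit:
step_arm --deltas '[{"dx":0,"dy":0,"dz":-0.6,"ax":0,"ay":0,"az":0},{"dx":0,"dy":0,"dz":-1,"ax":0,"ay":0,"az":0},{"dx":0,"dy":0,"dz":-1,"ax":0,"ay":0,"az":0},{"dx":-0.2,"dy":-0.83,"dz":-1,"ax":0,"ay":0,"az":0},{"dx":-0.2,"dy":-0.83,"dz":-1,"ax":0,"ay":0,"az":0},{"dx":-0.2,"dy":-0.83,"dz":-0.2,"ax":0,"ay":0,"az":0},{"dx":-0.2,"dy":-0.83,"dz":0,"ax":0,"ay":0,"az":0},{"dx":-0.2,"dy":-0.83,"dz":0,"ax":0,"ay":0,"az":0}]'

```text
clock: 12.58
tool_pos: [0.4724, 0.1749, 0.1996]
tcp_rot: [0.0, 0.077, 0.997, 0.0]
force: [0.8, 0.4, -1.1]
grip_width: 0.146
grasp_force: 10.0
```

Emit:
step_arm --deltas '[{"dx":-0.2,"dy":-0.83,"dz":0,"ax":0,"ay":0,"az":0},{"dx":-0.2,"dy":-0.83,"dz":0,"ax":0,"ay":0,"az":0},{"dx":-0.2,"dy":-0.83,"dz":0,"ax":0,"ay":0,"az":0},{"dx":-0.2,"dy":-0.83,"dz":0,"ax":0,"ay":0,"az":0},{"dx":-0.2,"dy":-0.83,"dz":0,"ax":0,"ay":0,"az":0.75},{"dx":0,"dy":0,"dz":0,"ax":0,"ay":0,"az":0.76},{"dx":0,"dy":0,"dz":0,"ax":0,"ay":0,"az":0}]'

```text
clock: 13.45
tool_pos: [0.4865, 0.0055, 0.1992]
tcp_rot: [-0.0, 0.142, 0.99, 0.0]
force: [0.5, -0.2, 0.1]
grip_width: 0.146
grasp_force: 10.0
```

```bash
python3 - <<'E'
from h import *
plan([.4864,.0057,.065],73.6)
w=cam('wrist'); np.save('w5.npy',w,allow_pickle=True)
cv2.imwrite('pics/w5.png',cv2.resize(w['img'][60:260,150:400],(750,600),interpolation=cv2.INTER_CUBIC))
E
```

```text
clock 13.45 q6 -1.39 P [0.4865 0.0055 0.1992] turn units [ 0.   -0.01  0.01] shift after turn units [3.000e-03 5.000e-03 3.355e+00] before [1.000e-03 5.000e-03 3.355e+00]
```

View pics/w5.png

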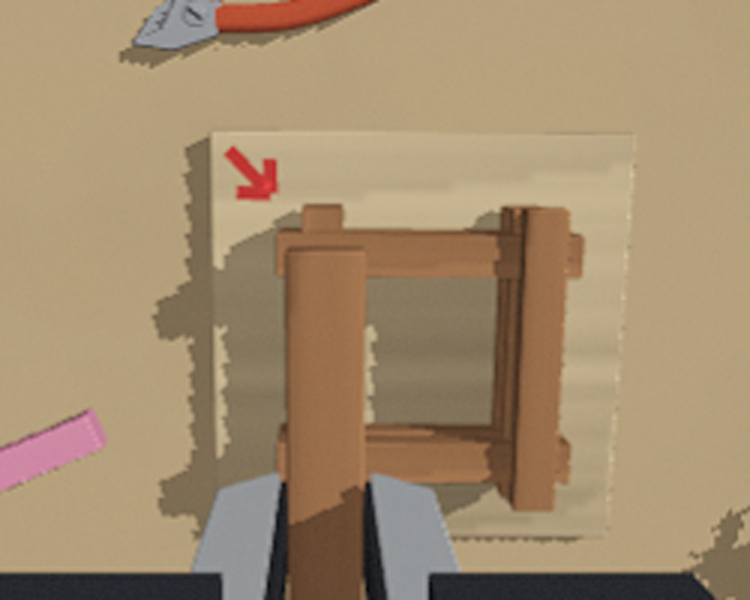

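This shows the held slat's near end at (288..366, 250) and the placed slat's top face from (568,208) to (553,510).

```bash
python3 - <<'E'
from h import *
w4=np.load('w4.npy',allow_pickle=True).item();w=np.load('w5.npy',allow_pickle=True).item()
f=lambda p:[(p[0]+.5)/3+150-.5,(p[1]+.5)/3+60-.5]
def tri(a,b):
    o1,d1=ray(w4,[f(a)]);o2,d2=ray(w,[f(b)]);d1=d1[0];d2=d2[0]
    k=np.linalg.lstsq(np.c_[d1,-d2],o2-o1,rcond=None)[0]; A=o1+k[0]*d1;B=o2+k[1]*d2; return (A+B)/2,np.linalg.norm(A-B)
print('slat near R',tri((344,203),(568,208)),'far R',tri((344,508),(553,510)))
print('L4 near slat right end',tri((365,228),(582,235)),'board nr',tri((433,129),(634,133)))
P,R,s=tool(); L=onz(w,[f((288,250)),f((366,250))],P[2]-.0085+.012); print('end rel TCP',R.inv().apply(L-P))
E
```

```text
slat near R (array([0.45918338, 0.09434624, 0.04965853]), np.float64(0.00042347623072814964)) far R (array([0.5559706 , 0.06625671, 0.05010261]), np.float64(0.00015987142225592184))
L4 near slat right end (array([0.4695305 , 0.09860361, 0.04124802]), np.float64(0.0010869921518684154)) board nr (array([0.4454253 , 0.13165011, 0.00674484]), np.float64(0.00023208979017548352))
end rel TCP [[ 0.05105092 -0.00571753 -0.00348006]
 [ 0.05103898  0.00754574 -0.00347826]]
```

The first slat's top triangulates about 8.6 mm above layer 4's top (8 mm expected) and level, so it is home. Placing the second.

Emit:
step_arm --deltas '[{"dx":0.015,"dy":0.005,"dz":0.8,"ax":0,"ay":0,"az":0},{"dx":0,"dy":0,"dz":0.9,"ax":0,"ay":0,"az":0},{"dx":0,"dy":0,"dz":0.9,"ax":0,"ay":0,"az":0},{"dx":0,"dy":0,"dz":0.6,"ax":0,"ay":0,"az":0},{"dx":0,"dy":0,"dz":0,"ax":0,"ay":0,"az":0},{"dx":0,"dy":0,"dz":0,"ax":0,"ay":0,"az":0}]'

```text
clock: 14.25
tool_pos: [0.4869, 0.0064, 0.0727]
tcp_rot: [0.001, 0.142, 0.99, 0.0]
force: [-0.2, 0.5, -0.4]
grip_width: 0.148
grasp_force: 10.0
```

Emit:
step_arm --deltas '[{"dx":0,"dy":0,"dz":0.15,"ax":0,"ay":0,"az":0},{"dx":0,"dy":0,"dz":0.12,"ax":0,"ay":0,"az":0},{"dx":0,"dy":0,"dz":0.1,"ax":0,"ay":0,"az":0},{"dx":0,"dy":0,"dz":0.08,"ax":0,"ay":0,"az":0},{"dx":0,"dy":0,"dz":0.05,"ax":0,"ay":0,"az":0},{"dx":0,"dy":0,"dz":0.0,"ax":0,"ay":0,"az":0}]'

```text
clock: 15.0
tool_pos: [0.486, 0.0062, 0.0513]
tcp_rot: [-0.0, 0.142, 0.99, 0.0]
force: [-0.6, 0.2, -0.2]
grip_width: 0.146
grasp_force: 10.0
```

Emit:
step_arm --deltas '[{"dx":0,"dy":0,"dz":0.05,"ax":0,"ay":0,"az":0},{"dx":0,"dy":0,"dz":0.05,"ax":0,"ay":0,"az":0},{"dx":0,"dy":0,"dz":0,"ax":0,"ay":0,"az":0}]'

```text
clock: 15.38
tool_pos: [0.4866, 0.0061, 0.0501]
tcp_rot: [0.001, 0.142, 0.99, -0.0]
force: [-4.2, 1.0, 11.1]
grip_width: 0.146
grasp_force: 10.0
```

Emit:
step_arm --deltas '[{"dx":0.025,"dy":0,"dz":0.02,"ax":0,"ay":0,"az":0},{"dx":0,"dy":0,"dz":0,"ax":0,"ay":0,"az":0}]'

```text
clock: 15.62
tool_pos: [0.4866, 0.0061, 0.05]
tcp_rot: [0.002, 0.142, 0.99, -0.0]
force: [-3.3, -0.1, 12.0]
grip_width: 0.148
grasp_force: 10.0
```

Emit:
step_arm --deltas '[{"dx":0,"dy":0,"dz":0,"ax":0,"ay":0,"az":0},{"dx":0,"dy":0,"dz":0,"ax":0,"ay":0,"az":0},{"dx":0,"dy":0,"dz":0,"ax":0,"ay":0,"az":0},{"dx":0,"dy":0,"dz":-0.4,"ax":0,"ay":0,"az":0},{"dx":0,"dy":0,"dz":-1,"ax":0,"ay":0,"az":0},{"dx":0,"dy":0,"dz":-1,"ax":0,"ay":0,"az":0},{"dx":0,"dy":0,"dz":-1,"ax":0,"ay":0,"az":0},{"dx":0,"dy":0,"dz":-0.4,"ax":0,"ay":0,"az":0}]' --claw 40

```text
clock: 16.62
tool_pos: [0.4865, 0.0063, 0.2025]
tcp_rot: [0.003, 0.142, 0.99, 0.0]
force: [-0.1, 0.1, -0.4]
grip_width: 0.425
grasp_force: 0.0
```

```bash
python3 - <<'E'
from h import *
w=cam('wrist'); np.save('w6.npy',w,allow_pickle=True); plan([.4864,.0057,.2],73.6)
a=cv2.resize(w['img'][60:260,160:360],(600,600),interpolation=cv2.INTER_CUBIC)
cv2.imwrite('pics/w6.png',a)
E
```

```text
clock 16.68 q6 -1.39 P [0.4869 0.0063 0.2032] turn units [0.02 0.08 0.01] shift after turn units [ 0.007 -0.018  0.081] before [ 0.008 -0.018  0.081]
```

View pics/w6.png

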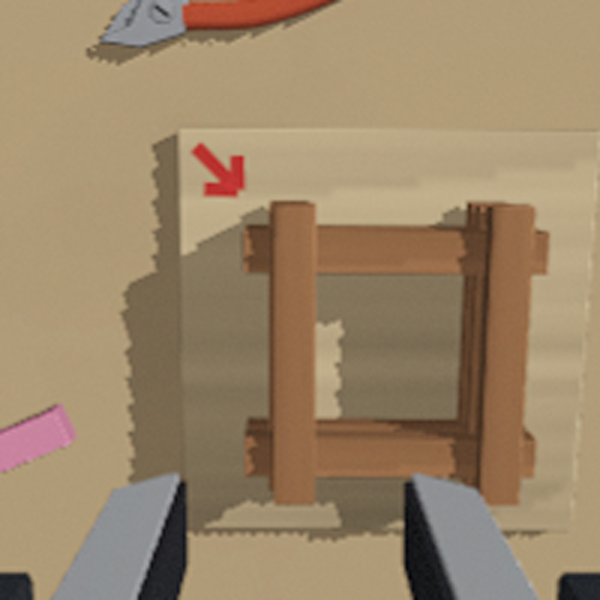

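Both slats lie parallel with their ends in line, at crop (293, 202-503) and (510, 205-503). Picture views are used up, so the rest is by numbers: pointer height and loupe pose.

```bash
python3 - <<'E'
from h import *
t=np.load('top0.npy',allow_pickle=True).item();s=np.load('scene0.npy',allow_pickle=True).item()
def red(c,u,v,r=14):
    H,S,V=cv2.split(cv2.cvtColor(c['img'],cv2.COLOR_BGR2HSV)); m=((H<8)|(H>170))&(S>120)&(V>60)
    p=np.argwhere(m)[:,::-1].astype(float); p=p[(abs(p[:,0]-u)<r)&(abs(p[:,1]-v)<r)]; return p
a=red(t,251,157);b=red(s,279,171)
print('top',a.astype(int).tolist());print('scene',b.astype(int).tolist())
def tri(c1,u1,c2,u2):
    o1,d1=ray(c1,[u1]);o2,d2=ray(c2,[u2]);d1=d1[0];d2=d2[0]
    k=np.linalg.lstsq(np.c_[d1,-d2],o2-o1,rcond=None)[0]; A=o1+k[0]*d1;B=o2+k[1]*d2; return (A+B)/2,np.linalg.norm(A-B)
print('cent',tri(t,a.mean(0),s,b.mean(0)))
# handle
V=cv2.cvtColor(t['img'],cv2.COLOR_BGR2HSV)[...,2]; p=np.argwhere(V<60)[:,::-1].astype(float); p=p[(p[:,0]>350)&(p[:,0]<402)&(p[:,1]>212)&(p[:,1]<240)]
w=onz(t,p,.05)[:,:2]; c=w.mean(0); d=np.linalg.svd(w-c,full_matrices=False)[2][0]; d*=np.sign(d[1]); k=(w-c)@d; print('handle',c,'yaw',np.degrees(np.arctan2(d[1],d[0])),k.min(),k.max(), 'lens pred',c+d*(k.max()+.057))
print('lens px approx', onz(t,[[532/1.5625-.3,363/1.5625-.3]],.045))
E
```

```text
top [[249, 153], [250, 153], [251, 153], [252, 153], [253, 153], [250, 154], [251, 154], [252, 154], [253, 154], [250, 155], [251, 155], [252, 155], [253, 155], [249, 156], [250, 156], [251, 156], [252, 156], [253, 156], [249, 157], [250, 157], [251, 157], [252, 157], [253, 157], [249, 158], [250, 158], [251, 158], [252, 158], [253, 158], [250, 159], [251, 159], [252, 159], [251, 160]]
scene [[280, 169], [277, 170], [278, 170], [279, 170], [280, 170], [281, 170], [276, 171], [277, 171], [278, 171], [279, 171], [280, 171], [281, 171], [282, 171], [276, 172], [277, 172], [278, 172], [279, 172], [280, 172]]
cent (array([0.67741467, 0.00305171, 0.10958578]), np.float64(1.9056106112121115e-06))
handle [ 0.49187041 -0.35384843] yaw 101.1163729445901 -0.06376156037128183 0.0633654698556878 lens pred [ 0.46866366 -0.2357413 ]
lens px approx [[ 0.4753794  -0.25360569  0.045     ]]
```

Emit:
step_arm --deltas '[{"dx":0,"dy":0,"dz":0,"ax":0,"ay":0,"az":1},{"dx":0,"dy":0,"dz":0,"ax":0,"ay":0,"az":1},{"dx":0,"dy":0,"dz":0,"ax":0,"ay":0,"az":1},{"dx":0,"dy":0,"dz":0,"ax":0,"ay":0,"az":1},{"dx":0,"dy":0,"dz":0,"ax":0,"ay":0,"az":1},{"dx":0,"dy":0,"dz":0,"ax":0,"ay":0,"az":1},{"dx":0,"dy":0,"dz":0,"ax":0,"ay":0,"az":1},{"dx":0,"dy":0,"dz":0,"ax":0,"ay":0,"az":1}]'

```text
clock: 17.68
tool_pos: [0.4843, 0.0065, 0.1968]
tcp_rot: [-0.002, 0.473, 0.881, -0.001]
force: [-0.4, 1.3, 0.5]
grip_width: 0.426
grasp_force: 0.0
```

Emit:
step_arm --deltas '[{"dx":0,"dy":0,"dz":0,"ax":0,"ay":0,"az":1},{"dx":0,"dy":0,"dz":0,"ax":0,"ay":0,"az":1},{"dx":0,"dy":0,"dz":0,"ax":0,"ay":0,"az":1},{"dx":0,"dy":0,"dz":0,"ax":0,"ay":0,"az":1},{"dx":0,"dy":0,"dz":0,"ax":0,"ay":0,"az":1},{"dx":0,"dy":0,"dz":0,"ax":0,"ay":0,"az":0}]'

```text
clock: 18.42
tool_pos: [0.4844, 0.0065, 0.1971]
tcp_rot: [-0.001, 0.651, 0.759, -0.001]
force: [0.2, -0.5, -0.4]
grip_width: 0.425
grasp_force: 0.0
```

```bash
python3 - <<'E'
from h import *
plan([.49,-.35,.2],8.5)
E
```

```text
clock 18.43 q6 -0.26 P [0.4844 0.0065 0.1971] turn units [-0.03 -0.01  0.04] shift after turn units [-8.835 -1.18  -0.072] before [-8.831 -1.214 -0.076]
```

Emit:
step_arm --deltas '[{"dx":-0.9,"dy":-0.12,"dz":0,"ax":0,"ay":0,"az":0},{"dx":-0.9,"dy":-0.12,"dz":0,"ax":0,"ay":0,"az":0},{"dx":-0.9,"dy":-0.12,"dz":0,"ax":0,"ay":0,"az":0},{"dx":-0.9,"dy":-0.12,"dz":0,"ax":0,"ay":0,"az":0},{"dx":-0.9,"dy":-0.12,"dz":0,"ax":0,"ay":0,"az":0},{"dx":-0.9,"dy":-0.12,"dz":0,"ax":0,"ay":0,"az":0},{"dx":-0.9,"dy":-0.12,"dz":0,"ax":0,"ay":0,"az":0},{"dx":-0.9,"dy":-0.12,"dz":0,"ax":0,"ay":0,"az":0}]'

```text
clock: 19.42
tool_pos: [0.4902, -0.285, 0.1976]
tcp_rot: [-0.001, 0.651, 0.759, 0.0]
force: [0.0, 0.1, -0.4]
grip_width: 0.429
grasp_force: 0.0
```

Emit:
step_arm --deltas '[{"dx":-0.9,"dy":-0.12,"dz":0,"ax":0,"ay":0,"az":0},{"dx":-0.7,"dy":-0.12,"dz":0,"ax":0,"ay":0,"az":0},{"dx":0,"dy":0,"dz":0,"ax":0,"ay":0,"az":0}]'

```text
clock: 19.8
tool_pos: [0.49, -0.3501, 0.1969]
tcp_rot: [-0.001, 0.652, 0.758, 0.0]
force: [-1.0, 0.9, 0.1]
grip_width: 0.426
grasp_force: 0.0
```

```bash
cat >> h.py <<'E'
def tri2(c1,u1,c2,u2):
    o1,d1=ray(c1,[u1]);o2,d2=ray(c2,[u2]);d1=d1[0];d2=d2[0]
    k=np.linalg.lstsq(np.c_[d1,-d2],o2-o1,rcond=None)[0]; A=o1+k[0]*d1;B=o2+k[1]*d2; return (A+B)/2,np.linalg.norm(A-B)
E
python3 - <<'E'
from h import *
t=np.load('top0.npy',allow_pickle=True).item();s=np.load('scene0.npy',allow_pickle=True).item()
print('tip',tri2(t,[251,160.5],s,[275.5,171.5]), tri2(t,[251,160],s,[276,171.5]))
w=cam('wrist'); np.save('w7.npy',w,allow_pickle=True); cv2.imwrite('pics/w7.png',w['img'])
P,R,_=tool(); print(P)
for z in(.05,): print('handle pred px',proj(w,[[.4727+.148*a,-.2536-.989*a,z] for a in(0,.06,.1,.165)]).round(0).tolist())
hsv=cv2.cvtColor(w['img'],cv2.COLOR_BGR2HSV);V=hsv[...,2]
n,l,st,ce=cv2.connectedComponentsWithStats(((V<60)).astype(np.uint8))
for i in range(1,n):
    if st[i,4]>80: print(st[i],ce[i].round(0))
for r in range(60,300,12): print(r,V[r,200:312:6].tolist())
E
```

```text
tip (array([0.66405292, 0.00309602, 0.11171018]), np.float64(0.00021459772795876599)) (array([0.66578703, 0.00302851, 0.11115354]), np.float64(0.0005553076433726024))
[ 0.49026082 -0.3488083   0.19734135]
handle pred px [[256.0, 77.0], [256.0, 144.0], [256.0, 185.0], [256.0, 247.0]]
[    0     0   512   384 40652] [ 90. 238.]
[ 251  141   20  108 1741] [261. 193.]
[198 221  24  66 724] [212. 259.]
[295 221  24  66 722] [304. 259.]
[  323   251   160   113 11171] [411. 308.]
60 [175, 175, 174, 175, 172, 195, 194, 194, 195, 194, 195, 194, 194, 194, 193, 153, 174, 176, 175]
72 [175, 175, 174, 166, 121, 191, 191, 193, 193, 193, 193, 193, 191, 191, 190, 190, 141, 176, 175]
84 [176, 175, 177, 178, 149, 190, 189, 191, 191, 191, 191, 188, 190, 188, 189, 175, 147, 176, 175]
96 [174, 175, 176, 176, 132, 171, 186, 188, 187, 183, 186, 167, 184, 186, 187, 151, 176, 175, 175]
108 [175, 174, 174, 175, 175, 176, 143, 170, 168, 168, 166, 166, 165, 168, 122, 176, 176, 177, 176]
120 [174, 175, 174, 176, 177, 179, 121, 120, 121, 116, 160, 122, 122, 122, 122, 122, 178, 176, 176]
132 [175, 176, 176, 176, 
[... 580 characters left out ...]
6, 98, 28, 32, 27, 94, 91, 109, 174, 173, 173, 173]
216 [172, 173, 171, 173, 172, 172, 99, 91, 103, 40, 30, 35, 87, 104, 108, 173, 174, 175, 175]
228 [181, 179, 179, 47, 172, 171, 171, 171, 116, 52, 33, 32, 119, 119, 173, 173, 27, 177, 179]
240 [180, 180, 63, 27, 177, 173, 171, 171, 115, 70, 33, 35, 117, 117, 174, 174, 22, 44, 180]
252 [178, 155, 23, 23, 174, 175, 174, 174, 175, 117, 143, 114, 153, 117, 172, 173, 16, 22, 49]
264 [182, 44, 27, 130, 173, 174, 175, 173, 173, 171, 114, 119, 114, 170, 172, 171, 175, 25, 28]
276 [37, 28, 27, 177, 176, 174, 173, 173, 172, 172, 150, 118, 135, 172, 172, 174, 173, 49, 28]
288 [96, 96, 96, 93, 93, 95, 92, 96, 92, 93, 94, 96, 94, 93, 95, 92, 96, 94, 95]
```

```bash
python3 - <<'E'
from h import *
w=np.load('w7.npy',allow_pickle=True).item();V=cv2.cvtColor(w['img'],cv2.COLOR_BGR2HSV)[...,2]
n,l,st,ce=cv2.connectedComponentsWithStats((V<60).astype(np.uint8)); i=l[190,260]; p=np.argwhere(l==i)[:,::-1].astype(float)
rows=[(p[p[:,1]==r][:,0].min()+p[p[:,1]==r][:,0].max())/2 for r in range(146,236)]
q=onz(w,np.c_[rows,np.arange(146,236)],.050)[:,:2]; c=q.mean(0); d=np.linalg.svd(q-c,full_matrices=False)[2][0]; d*=np.sign(d[1])
e=onz(w,[[np.median(p[p[:,1]<145][:,0]),140.5],[260,249.5]],.050)[:,:2]; k=(e-c)@d; print('yaw',np.degrees(np.arctan2(d[1],d[0])),'ends',k,'len',k[0]-k[1])
for a,off in((k[0],.057),(k[1],.169)): print('lens',c+d*(a+off),'grip',c+d*(a+off-.1))
# lens rim circle: wood->rim edges
sat=cv2.cvtColor(w['img'],cv2.COLOR_BGR2HSV); g=cv2.GaussianBlur(V,(3,3),0)
ci=cv2.HoughCircles(g,cv2.HOUGH_GRADIENT,1,50,param1=80,param2=15,minRadius=30,maxRadius=48); print(ci)
if ci is not None:
  for x,y,r in ci[0][:3]: print('lensH',onz(w,[[x,y]],.045))
P,_,_=tool(); g=c+d*(np.mean([k[0]+.057,k[1]+.169])-.1); print('grip',g); plan([*g,.08],np.degrees(np.arctan2(d[1],d[0]))-90)
E
```

```text
yaw 100.01180905208548 ends [ 0.04905484 -0.06130301] len 0.11035784549766939
lens [ 0.47479983 -0.25338861] grip [ 0.49218495 -0.35186581]
lens [ 0.47451434 -0.25177146] grip [ 0.49189946 -0.35024866]
[[[257.5  78.5  36.6]
  [399.5 208.5  45.2]
  [217.5 383.5  42.9]
  [328.5 302.5  36.4]
  [197.5 306.5  37.4]]]
lensH [[ 0.47450601 -0.25386382  0.045     ]]
lensH [[ 0.63468773 -0.35590368  0.045     ]]
lensH [[ 0.47876839 -0.59135787  0.045     ]]
grip [ 0.4920422  -0.35105723]
clock 19.85 q6 -0.86 P [ 0.4903 -0.3488  0.1973] turn units [-0.01 -0.03 -0.27] shift after turn units [-0.063  0.034  2.934] before [-0.069  0.039  2.933]
```

Handle axis, handle ends and rim circle all agree: lens at (0.4745, -0.2533), yaw 100°, grip point at (0.492, -0.3515). Descending to grip.

Emit:
step_arm --deltas '[{"dx":0,"dy":0,"dz":0,"ax":0,"ay":0,"az":-0.27},{"dx":-0.07,"dy":0.035,"dz":0.5,"ax":0,"ay":0,"az":0},{"dx":0,"dy":0,"dz":1,"ax":0,"ay":0,"az":0},{"dx":0,"dy":0,"dz":1,"ax":0,"ay":0,"az":0},{"dx":0,"dy":0,"dz":0.9,"ax":0,"ay":0,"az":0},{"dx":0,"dy":0,"dz":0.6,"ax":0,"ay":0,"az":0},{"dx":0,"dy":0,"dz":0.28,"ax":0,"ay":0,"az":0},{"dx":0,"dy":0,"dz":0,"ax":0,"ay":0,"az":0}]' --claw 44

```text
clock: 20.85
tool_pos: [0.4921, -0.3504, 0.0263]
tcp_rot: [-0.001, 0.642, 0.766, 0.0]
force: [0.4, -0.5, 0.7]
grip_width: 0.468
grasp_force: 0.0
```

Emit:
step_arm --deltas '[{"dx":0,"dy":0,"dz":0,"ax":0,"ay":0,"az":0},{"dx":0,"dy":0,"dz":0,"ax":0,"ay":0,"az":0},{"dx":0,"dy":0,"dz":0,"ax":0,"ay":0,"az":0},{"dx":0,"dy":0,"dz":0,"ax":0,"ay":0,"az":0},{"dx":0,"dy":0,"dz":0,"ax":0,"ay":0,"az":0}]' --claw 0 --squeeze 30

```text
clock: 21.48
tool_pos: [0.4929, -0.3517, 0.0284]
tcp_rot: [0.001, 0.643, 0.766, -0.0]
force: [0.4, 1.0, 4.7]
grip_width: 0.167
grasp_force: 30.0
```

Emit:
step_arm --deltas '[{"dx":0,"dy":0,"dz":-0.2,"ax":0,"ay":0,"az":0},{"dx":0,"dy":0,"dz":-0.4,"ax":0,"ay":0,"az":0},{"dx":0,"dy":0,"dz":-0.6,"ax":0,"ay":0,"az":0},{"dx":0,"dy":0,"dz":-0.6,"ax":0,"ay":0,"az":0},{"dx":0,"dy":0,"dz":-0.6,"ax":0,"ay":0,"az":0},{"dx":0,"dy":0,"dz":-0.4,"ax":0,"ay":0,"az":0},{"dx":0,"dy":0,"dz":-0.2,"ax":0,"ay":0,"az":0},{"dx":0,"dy":0,"dz":0,"ax":0,"ay":0,"az":0}]'

```text
clock: 22.48
tool_pos: [0.4927, -0.3513, 0.1478]
tcp_rot: [0.0, 0.643, 0.766, 0.0]
force: [1.1, 0.0, -1.7]
grip_width: 0.166
grasp_force: 30.0
```

```bash
python3 - <<'E'
from h import *
P,R,s=tool(); print(P,R.as_matrix().round(3).tolist(),s['grasp_force'],s['wrist_torque'])
w=cam('wrist'); np.save('w8.npy',w,allow_pickle=True); V=cv2.GaussianBlur(cv2.cvtColor(w['img'],cv2.COLOR_BGR2HSV)[...,2],(3,3),0)
ci=cv2.HoughCircles(V[:200,150:370],cv2.HOUGH_GRADIENT,1,50,param1=80,param2=15,minRadius=40,maxRadius=90); print(ci)
print('pred lens px',proj(w,P+R.apply([[.099,0,-.0166],[.135,0,-.0166],[.063,0,-.0166],[.099,.036,-.0166]])))
E
```

```text
[ 0.49270723 -0.3513388   0.1477879 ] [[-0.174, 0.985, 0.0], [0.985, 0.174, -0.0], [-0.0, 0.0, -1.0]] 29.999662935733795 [-0.10767663  0.03905956 -0.00256949]
[[[107.5  36.5  80.2]]]
pred lens px [[258.24294994  37.64929741]
 [258.26539945 -54.2102535 ]
 [258.22226532 120.71820197]
 [339.6644796   37.76561935]]
```

The lens rim appears at (257.5, 36.5), r 80, where a level hold predicts it, so the grip is sound. Carrying it over the joint.

Emit:
step_arm --deltas '[{"dx":0.4,"dy":0.05,"dz":0,"ax":0,"ay":0,"az":0},{"dx":0.8,"dy":0.05,"dz":0,"ax":0,"ay":0,"az":0},{"dx":0.9,"dy":0.1,"dz":0,"ax":0,"ay":0,"az":0},{"dx":0.9,"dy":0.1,"dz":0,"ax":0,"ay":0,"az":0},{"dx":0.9,"dy":0.1,"dz":0,"ax":0,"ay":0,"az":0},{"dx":0.9,"dy":0.1,"dz":0,"ax":0,"ay":0,"az":0},{"dx":0.9,"dy":0.1,"dz":0,"ax":0,"ay":0,"az":0},{"dx":0.6,"dy":0,"dz":0,"ax":0,"ay":0,"az":0}]'

```text
clock: 23.52
tool_pos: [0.4713, -0.0962, 0.1466]
tcp_rot: [-0.001, 0.642, 0.767, 0.0]
force: [-1.1, -0.3, -1.5]
grip_width: 0.167
grasp_force: 30.0
```

Emit:
step_arm --deltas '[{"dx":0.3,"dy":0,"dz":0,"ax":0,"ay":0,"az":0},{"dx":0.13,"dy":0,"dz":0.2,"ax":0,"ay":0,"az":0},{"dx":0,"dy":0,"dz":0.4,"ax":0,"ay":0,"az":0},{"dx":0,"dy":0,"dz":0.4,"ax":0,"ay":0,"az":0},{"dx":0,"dy":0,"dz":0.2,"ax":0,"ay":0,"az":0},{"dx":0,"dy":0,"dz":0,"ax":0,"ay":0,"az":0},{"dx":0,"dy":0,"dz":0,"ax":0,"ay":0,"az":0}]'

```text
clock: 24.4
tool_pos: [0.4698, -0.0823, 0.0999]
tcp_rot: [0.0, 0.643, 0.766, 0.0]
force: [-0.2, -0.5, -0.4]
grip_width: 0.167
grasp_force: 30.0
```

```bash
python3 - <<'E'
from h import *
P,R,s=tool(); L=P+R.apply([.099,0,-.0166]); print(P,'lens',L,s['grasp_force'])
w=cam('wrist'); V=cv2.GaussianBlur(cv2.cvtColor(w['img'],cv2.COLOR_BGR2HSV)[...,2],(3,3),0)
print(cv2.HoughCircles(V[:200,150:370],cv2.HOUGH_GRADIENT,1,50,param1=80,param2=15,minRadius=60,maxRadius=90))
H,S,Vv=cv2.split(cv2.cvtColor(w['img'],cv2.COLOR_BGR2HSV)); m=((H<6)|(H>172))&(S>150); print('red wrist px',m.sum(), 'tip predicted px',proj(w,[[.664,.003,.111]]))
c=cam('scene'); t=cam('top')
print('lens pred px scene/top',proj(c,[L]),proj(t,[L]))
for n,k in(('scene',c),('top',t)):
    u,v=proj(k,[L])[0]; x0,y0=int(u)-35,int(v)-30; V=cv2.resize(cv2.cvtColor(k['img'],cv2.COLOR_BGR2GRAY)[y0:y0+60,x0:x0+70],None,fx=4,fy=4,interpolation=cv2.INTER_CUBIC)
    if n=='top':
        h=cv2.HoughCircles(cv2.GaussianBlur(V,(5,5),0),cv2.HOUGH_GRADIENT,1,30,param1=80,param2=12,minRadius=44,maxRadius=64)
        if h is not None:
            for q in h[0][:3]: print('top circ',(q[0]+.5)/4-.5+x0,(q[1]+.5)/4-.5+y0,q[2]/4, onz(t,[[(q[0]+.5)/4-.5+x0,(q[1]+.5)/4-.5+y0]],.111))
def red(c,u,v,r=14):
    H,S,V=cv2.split(cv2.cvtColor(c['img'],cv2.COLOR_BGR2HSV)); m=((H<8)|(H>170))&(S>120)&(V>60)
    p=np.argwhere(m)[:,::-1]; return p[(abs(p[:,0]-u)<r)&(abs(p[:,1]-v)<r)]
p=red(c,279,171); print('scene red',len(p),p.mean(0),p.min(0)); p=red(t,251,157); print('top red',len(p),p.mean(0),p.max(0))
E
```

```text
[ 0.46981206 -0.08230562  0.09985814] lens [0.45262072 0.01519603 0.11642455] 29.99963879585266
[[[108.5  33.5  79.5]
  [172.5  75.5  76.2]
  [213.5  32.5  87.2]]]
red wrist px 117 tip predicted px [[670.9779797  147.89383487]]
lens pred px scene/top [[213.05576386 190.77753195]] [[245.17508697 237.32831659]]
top circ 244.25 237.75 14.0 [[0.4518304  0.01779304 0.111     ]]
scene red 18 [278.77777778 170.88888889] [276 169]
top red 30 [251.26666667 156.13333333] [253 160]
```

```bash
python3 - <<'E'
from h import *
t=np.load('top0.npy',allow_pickle=True).item();s=np.load('scene0.npy',allow_pickle=True).item()
def red(c,u,v,r=9):
    H,S,V=cv2.split(cv2.cvtColor(c['img'],cv2.COLOR_BGR2HSV)); m=((H<8)|(H>170))&(S>120)&(V>60)
    p=np.argwhere(m)[:,::-1].astype(float); return p[(abs(p[:,0]-u)<r)&(abs(p[:,1]-v)<r)]
a=red(t,252,250);b=red(s,209,231); print(len(a),len(b),'arrow z',tri2(t,a.mean(0),s,b.mean(0)))
def pk(c,amin=20):
    H,S,V=cv2.split(cv2.cvtColor(c['img'],cv2.COLOR_BGR2HSV)); m=(H>150)&(H<172)&(S>70)&(V>90)
    n,l,st,ce=cv2.connectedComponentsWithStats(m.astype(np.uint8)); i=1+st[1:,4].argmax(); return ce[i],st[i]
A,B=pk(t),pk(s); print(A,B,'pink z',tri2(t,A[0],s,B[0]))
# gauge pointer vs lens height again with current pose, lens top edge etc
print('pointer cent',tri2(t,[251.3,156.4],s,[278.8,170.9]))
E
```

```text
20 19 arrow z (array([ 0.42293921, -0.0017446 ,  0.00959526]), np.float64(0.00017181286273177586))
(array([297.57480315, 224.15748031]), array([281, 221,  34,   7, 127], dtype=int32)) (array([264.12121212, 245.43181818]), array([249, 236,  31,  18, 132], dtype=int32)) pink z (array([ 0.50181626, -0.13709006,  0.00451966]), np.float64(0.0024235834260891327))
pointer cent (array([0.67646297, 0.00237238, 0.11005296]), np.float64(0.0005773460780929263))
```

The triangulation checks out on the arrow sticker (0.0096 m measured, 0.010 m true), which puts the pointer at about 0.111 m. I'll lower the lens by about 4 mm, let it settle and hand in.

Emit:
step_arm --deltas '[{"dx":0,"dy":0,"dz":0.05,"ax":0,"ay":0,"az":0},{"dx":0,"dy":0,"dz":0.05,"ax":0,"ay":0,"az":0},{"dx":0,"dy":0,"dz":0,"ax":0,"ay":0,"az":0},{"dx":0,"dy":0,"dz":0,"ax":0,"ay":0,"az":0},{"dx":0,"dy":0,"dz":0,"ax":0,"ay":0,"az":0},{"dx":0,"dy":0,"dz":0,"ax":0,"ay":0,"az":0},{"dx":0,"dy":0,"dz":0,"ax":0,"ay":0,"az":0},{"dx":0,"dy":0,"dz":0,"ax":0,"ay":0,"az":0}]'

```text
clock: 25.55
tool_pos: [0.4694, -0.082, 0.0955]
tcp_rot: [0.0, 0.643, 0.766, 0.0]
force: [0.1, -0.5, -0.5]
grip_width: 0.165
grasp_force: 30.0
```

```bash
python3 - <<'E'
from h import *
P,R,s=tool(); print('lens',P+R.apply([.099,0,-.0166]),s['grasp_force'],abs(s['qvel']).max())
print(bot.job_done())
E
```

```text
lens [0.45222228 0.01548629 0.11210713] 29.99966651201248 0.001980813105998983
the job is handed in; nothing more can be done
None
```

I laid both slats on the crib and handed the job in at about 26 s, holding the loupe over the flagged joint with the lens at 0.112 m against a measured pointer height of about 0.111 m; the hand-in returned no verdict, and the second slat's seating was judged by eye and contact force only.

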